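# Set the stock tags for the tasting jars

## Robot

A 6-joint arm with a two-finger parallel gripper is mounted at the origin on the work surface. World frame = base frame: x ahead of the robot, y to its left, z up, the work surface at z = 0. Lengths are in mm, angles in rad, forces in N, time in s.
With the tool pointing down it reaches from about 300 to 875 mm from the base axis. Payload 6.4 kg.
Tool frame: the origin (TCP) lies on the centre line of the jaws, within the pads' length; the fingertips stand 14 mm ahead of it and the grasp point (between the pads) lies 5 mm behind it; z points along the fingers, y is the line along which they close (so a half turn about z gives the same grasp; the last joint's range is limited). The gripper opens to 85 mm and grips with 20 to 120 N. Pads are 22 mm wide; open, the fingers measure 114 mm over their backs; the gripper's body (76 mm by 85 mm) begins 54 mm behind the grasp point. The pads swing forward as they close: fully open they stand 13 mm farther back than shut.
Start: joints at [-1.49, 0.181, 1.607, -0, 1.354, -0.206], TCP at [162.674, -551.524, 245.288] pointing down, gripper open.
Joint ranges: [-2.99, 2.99], [-0.89, 2.07], [0.3, 2.58], [-1.14, 4.28], [0, 2.63], [-3.12, 3.12]. Speed limits (rad/s): [2.57, 2.57, 3.01, 3.14, 3.14, 3.14].

## Interface

Orientations are given as a rotation vector (axis times angle).
In Python, from workcell import telemetry, imaging, close_job gives the robot as it stands.
- The arm moves only by the tool carry_out, never from a script. Its argument "plan" is a list of rows, each a list of 7 numbers: the turn, a rotation vector about the tool's x, y, z in degrees, then the shift along the tool's x, y, z in m, then the opening, from 0 (shut) to 1 (fully open). A call has 1 to 5 rows; each row shifts and turns the commanded pose from where the row before left it, along the tool's axes as they then stand; what a row does not reach is not made up. A row lasts 1/12 s, in which the tool goes at most 41.7 mm and 7.16 degrees, less where a joint would pass 70% of its speed; a pose out of reach is approached as far as the arm can. A call is refused whole if a number of a shift passes 0.0417 or a number of a turn 7.16, either way. A call with a gripper value outside its range is refused whole. The fingers move at their own pace and stop on an object; "force" is the grip in N (left out, the last holds). Time passes only in rows, so rows that do not move let the fingers close. It gives the time, the measured TCP pose, the force, the opening and the grip force at its end, in the units of the state.
- telemetry.get_obs(): the state, without advancing time (a new reading comes with each control period).
- imaging.capture(name): name is "scene" or "top" or "wrist"; returns the picture (420x560x3 uint8, blue, green, red); there is no depth.
- imaging.camera_model(name): a dict with "fx", "fy", "cx", "cy" (pixels), "world_from_camera" (4x4, takes a point from camera to world coordinates); the wrist camera has in their place "T_tool_cam" (4x4, takes a point from camera to tool coordinates, whose origin is the TCP and whose axes are the flange's). Camera axes: x right, y down, z forward; pixel columns grow to the right and rows downward; lengths in mm; the calibration is good to about 2 mm. The wrist camera is an equidistant fisheye: a pixel r from the principal point sees the ray r / f radians off the axis. A picture is of the moment at which its call begins: read the wrist's pose just before it. camera_model takes no time and is no camera call.
- close_job(): hands the job in; it is judged then, once.
The state is a dict: "time": time; "q": joint angles; "qvel": joint speeds; "tau": joint torques, N m; "tool_pos": TCP position; "ee_rot": TCP orientation; "contact_force": force on the tool from outside, world axes, zero at the start; "ft_torque": the same for the moment, N m; "width": opening from 0.0 (shut) to 1.0 (fully open); "grasp_force": force on a finger pad.
Only numpy, scipy, OpenCV 4.12 (cv2) and the standard library are available. Lean on these libraries where they do the work, as an engineer would, in place of code of your own. Each camera call takes 0.05 s, during which the arm holds its last target. There are 200 camera calls.

## Task

On the stock board each bin has a hinged tag standing in front of it that leans to one side or the other and so shows its green or its red face upward. Gently push tags over with a fingertip until every bin that is full (two jars) shows green and every bin that is not full shows red. Leave tags that are already right as they are, and leave the jars and everything else on the table where they stand.

Things in the scene. Friction and masses are not known exactly. Their poses are not given: they have to be found in the camera images.
- board: fixed light-wood board on the table, 210 (x) x 490 (y) x 12 mm, origin mid-underside; yaw varies, all on it turns with it. Far (+x) half, 50 mm off its middle line: a row of four bins 118 mm apart in y. Near (-x, robot) half, 55 mm off it: four tag stands, each straight in front of one bin, 105 mm from its centre; that tag belongs to that bin
- bin_a: fixed open plywood bin, 62 (x) x 100 (y) x 28 mm, walls and floor 4 mm, origin mid-underside, 12 mm above the table. It has room for two jars side by side along y: full with two jars, not full with one or none. Which of the four places on the board it has varies
- bin_b: fixed open plywood bin, 62 (x) x 100 (y) x 28 mm, walls and floor 4 mm, origin mid-underside, 12 mm above the table. It has room for two jars side by side along y: full with two jars, not full with one or none. Which of the four places on the board it has varies
- bin_c: fixed open plywood bin, 62 (x) x 100 (y) x 28 mm, walls and floor 4 mm, origin mid-underside, 12 mm above the table. It has room for two jars side by side along y: full with two jars, not full with one or none. Which of the four places on the board it has varies
- bin_d: fixed open plywood bin, 62 (x) x 100 (y) x 28 mm, walls and floor 4 mm, origin mid-underside, 12 mm above the table. It has room for two jars side by side along y: full with two jars, not full with one or none. Which of the four places on the board it has varies
- jar_1: loose amber glass jar with brass lid, 38 mm diameter, 42 mm tall, about 80 g, origin at the centre of its underside; stands in one of the bins, 16 mm above the table. Only for counting: not to be moved.
- jar_2: loose amber glass jar with brass lid, 38 mm diameter, 42 mm tall, about 80 g, origin at the centre of its underside; stands in one of the bins, 16 mm above the table. Only for counting: not to be moved.
- jar_3: loose amber glass jar with brass lid, 38 mm diameter, 42 mm tall, about 80 g, origin at the centre of its underside; stands in one of the bins, 16 mm above the table. Only for counting: not to be moved.
- jar_4: loose amber glass jar with brass lid, 38 mm diameter, 42 mm tall, about 80 g, origin at the centre of its underside; stands in one of the bins, 16 mm above the table. Only for counting: not to be moved.
- jar_5: loose amber glass jar with brass lid, 38 mm diameter, 42 mm tall, about 80 g, origin at the centre of its underside; stands in one of the bins, 16 mm above the table. Only for counting: not to be moved.
- stand_a: fixed stand of tag_a: plate 64 (x) x 82 (y) x 4 mm, -y half green, +y half red, origin mid-underside, 12 mm above the table. Hinge axis 14 mm above the origin (26 above the table), level, along the board's x; cheeks and stop arms only near its x ends. Its place on the board varies. Two neighbouring tags leaning towards each other leave 45 mm between their edges
- tag_a (a joint): tag angle, rad: 0 upright, + leans to the board's +y (robot's left). Rests by its weight on stops at +0.65 (green face up) or -0.65 (red up); free hinge; 0.1 or more past upright it falls to the other stop in about 0.6 s. 30 g plate 50 mm wide (x), 4 thick; white 7 mm bead on its free edge, 54.5 from the hinge: at rest 33 mm to the side, 69 above the table; upright 80 above
- stand_b: fixed stand of tag_b: plate 64 (x) x 82 (y) x 4 mm, -y half green, +y half red, origin mid-underside, 12 mm above the table. Hinge axis 14 mm above the origin (26 above the table), level, along the board's x; cheeks and stop arms only near its x ends. Its place on the board varies. Two neighbouring tags leaning towards each other leave 45 mm between their edges
- tag_b (a joint): tag angle, rad: 0 upright, + leans to the board's +y (robot's left). Rests by its weight on stops at +0.65 (green face up) or -0.65 (red up); free hinge; 0.1 or more past upright it falls to the other stop in about 0.6 s. 30 g plate 50 mm wide (x), 4 thick; white 7 mm bead on its free edge, 54.5 from the hinge: at rest 33 mm to the side, 69 above the table; upright 80 above
- stand_c: fixed stand of tag_c: plate 64 (x) x 82 (y) x 4 mm, -y half green, +y half red, origin mid-underside, 12 mm above the table. Hinge axis 14 mm above the origin (26 above the table), level, along the board's x; cheeks and stop arms only near its x ends. Its place on the board varies. Two neighbouring tags leaning towards each other leave 45 mm between their edges
- tag_c (a joint): tag angle, rad: 0 upright, + leans to the board's +y (robot's left). Rests by its weight on stops at +0.65 (green face up) or -0.65 (red up); free hinge; 0.1 or more past upright it falls to the other stop in about 0.6 s. 30 g plate 50 mm wide (x), 4 thick; white 7 mm bead on its free edge, 54.5 from the hinge: at rest 33 mm to the side, 69 above the table; upright 80 above
- stand_d: fixed stand of tag_d: plate 64 (x) x 82 (y) x 4 mm, -y half green, +y half red, origin mid-underside, 12 mm above the table. Hinge axis 14 mm above the origin (26 above the table), level, along the board's x; cheeks and stop arms only near its x ends. Its place on the board varies. Two neighbouring tags leaning towards each other leave 45 mm between their edges
- tag_d (a joint): tag angle, rad: 0 upright, + leans to the board's +y (robot's left). Rests by its weight on stops at +0.65 (green face up) or -0.65 (red up); free hinge; 0.1 or more past upright it falls to the other stop in about 0.6 s. 30 g plate 50 mm wide (x), 4 thick; white 7 mm bead on its free edge, 54.5 from the hinge: at rest 33 mm to the side, 69 above the table; upright 80 above
- tin: loose round blue biscuit tin, 92 mm diameter, 52 mm tall, origin at the centre of its underside; bystander
- cup: loose white tasting cup, 72 mm diameter, 75 mm tall, origin at the centre of its underside; bystander
- cakebox: loose clear box with a small cake, 110 x 110 x 60 mm, origin at the centre of its underside; bystander

How it is judged (in metres and radians):
At the end, for the whole second after the job is handed in: each tag before a bin with two jars leans left on its stop (green up, over 0.58 rad), each other tag leans right on its stop (red up, under -0.58 rad), at rest; jars upright and within 12 mm, biscuit tin, cup and cake box within 30 mm, of their start places ((((horizontal distance between stand_a and bin_a below 0.13 m or horizontal distance between stand_a and bin_b below 0.13 m) and value of joint tag_a above 0.58 rad) or ((horizontal distance between stand_a and bin_c below 0.13 m or horizontal distance between stand_a and bin_d below 0.13 m) and value of joint tag_a below -0.58 rad)) and velocity of joint tag_a between -0.1 and 0.1 rad/s and (((horizontal distance between stand_b and bin_a below 0.13 m or horizontal distance between stand_b and bin_b below 0.13 m) and value of joint tag_b above 0.58 rad) or ((horizontal distance between stand_b and bin_c below 0.13 m or horizontal distance between stand_b and bin_d below 0.13 m) and value of joint tag_b below -0.58 rad)) and velocity of joint tag_b between -0.1 and 0.1 rad/s and (((horizontal distance between stand_c and bin_a below 0.13 m or horizontal distance between stand_c and bin_b below 0.13 m) and value of joint tag_c above 0.58 rad) or ((horizontal distance between stand_c and bin_c below 0.13 m or horizontal distance between stand_c and bin_d below 0.13 m) and value of joint tag_c below -0.58 rad)) and velocity of joint tag_c between -0.1 and 0.1 rad/s and (((horizontal distance between stand_d and bin_a below 0.13 m or horizontal distance between stand_d and bin_b below 0.13 m) and value of joint tag_d above 0.58 rad) or ((horizontal distance between stand_d and bin_c below 0.13 m or horizontal distance between stand_d and bin_d below 0.13 m) and value of joint tag_d below -0.58 rad)) and velocity of joint tag_d between -0.1 and 0.1 rad/s and distance of each of jar_1, jar_2, jar_3, jar_4, jar_5 from where it was at the start of the episode below 0.012 m and angle between each of jar_1, jar_2, jar_3, jar_4, jar_5's own z axis and vertical below 0.2 rad and distance of each of tin, cup, cakebox from where it was at the start of the episode below 0.03 m); the robot touches nothing.
It fails at once if a jar in the bins is shoved (over 12 mm), lifted or tipped (distance of any of jar_1, jar_2, jar_3, jar_4, jar_5 from where it was at the start of the episode above 0.012 m or angle between any of jar_1, jar_2, jar_3, jar_4, jar_5's own z axis and vertical above 0.2 rad).
It fails at once if the biscuit tin, the cup or the cake box is shoved (over 30 mm), lifted or tipped (distance of any of tin, cup, cakebox from where it was at the start of the episode above 0.03 m or angle between any of tin, cup, cakebox's own z axis and vertical above 0.25 rad).
It fails at once if a tag that already showed the right colour is turned away from it (brought near upright or beyond) (((horizontal distance between stand_a and bin_a below 0.13 m or horizontal distance between stand_a and bin_b below 0.13 m) and value of joint tag_a below 0.2 rad) or ((horizontal distance between stand_b and bin_c below 0.13 m or horizontal distance between stand_b and bin_d below 0.13 m) and value of joint tag_b above -0.2 rad) or ((horizontal distance between stand_c and bin_c below 0.13 m or horizontal distance between stand_c and bin_d below 0.13 m) and value of joint tag_c above -0.2 rad) or ((horizontal distance between stand_d and bin_c below 0.13 m or horizontal distance between stand_d and bin_d below 0.13 m) and value of joint tag_d above -0.2 rad)).
It fails at once if a tag or its stand is pushed harder than 25 N (contact force between anything else and stand_a above 25 N or contact force between anything else and stand_b above 25 N or contact force between anything else and stand_c above 25 N or contact force between anything else and stand_d above 25 N).
It also fails if it takes over 54 s, if anything falls off the work surface, if the arm or the gripper's body presses on something with over 40 N, if the wrist force passes 120 N, or if a joint passes its speed limit or range.

## Working session

There is one attempt and no reset: what is moved stays moved. The work goes in short steps, Python scripts to look and compute and a tool call to move; the robot and the scene stay as the last step left them, time stands still between calls to the robot, and variables do not carry over. Pictures are saved under pics/ and viewed, at most 10 in all, crops included, and the job is handed in when it is done.

Besides the shell and the picture viewer there is one more tool, called after "Emit:" by a JSON object that holds its "op" and its "data". carry_out: Moves the arm, as the interface text tells. Its arguments: {"type":"object","properties":{"plan":{"type":"array"},"force":{"type":"number"}},"required":["plan"]}

```bash
mkdir -p pics
python3 - <<'E'
from workcell import telemetry, imaging
import cv2,numpy as np
for n in("scene","top"):
    cv2.imwrite(f"pics/{n}1.png",imaging.capture(n)); m=imaging.camera_model(n)
    print(n,m["fx"],m["cx"],m["cy"],np.round(m["world_from_camera"],3).tolist())
print(telemetry.get_obs())
E
```

```text
scene 486.26651362317864 280.1422279800055 213.10779076822436 [[0.46, 0.562, -0.687, 1368.485], [0.888, -0.273, 0.371, -449.74], [0.021, -0.781, -0.624, 809.315], [0.0, 0.0, 0.0, 1.0]]
top 401.9435472993748 282.50482327548985 209.2904814592369 [[0.007, -0.986, 0.169, 391.406], [-0.999, -0.001, 0.032, -7.093], [-0.031, -0.169, -0.985, 971.371], [0.0, 0.0, 0.0, 1.0]]
{'time': 0.1, 'q': array([-1.49029430e+00,  1.81475360e-01,  1.60793233e+00, -1.35309239e-05,
        1.35378265e+00, -2.06301163e-01]), 'qvel': array([-0.00017689, -0.0017514 , -0.00128457, -0.00337498, -0.00182067,
        0.00199768]), 'tau': array([ 1.09252280e-03, -4.45874619e+01, -3.52237666e+01, -2.84555654e-04,
        4.11490983e-03,  3.09734361e-06]), 'tool_pos': array([ 162.63282424, -551.01787137,  244.45761984]), 'ee_rot': array([-3.10776644e+00, -4.48743486e-01, -1.36971187e-04]), 'contact_force': array([-0.17594151, -0.09778245, -0.31041921]), 'ft_torque': array([ 0.02703491, -0.01996078,  0.02742849]), 'grasp_force': 0.0, 'width': 1.0021709267104895}
```

View pics/top1.png

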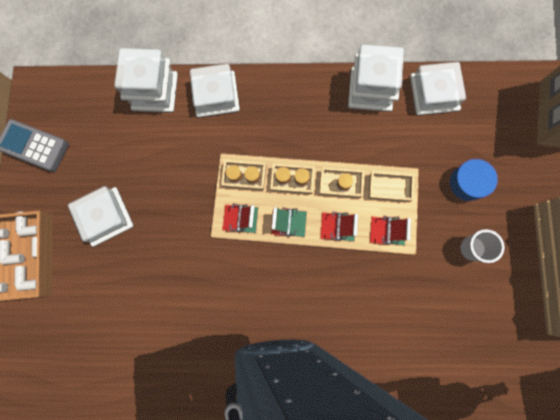

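View pics/scene1.png

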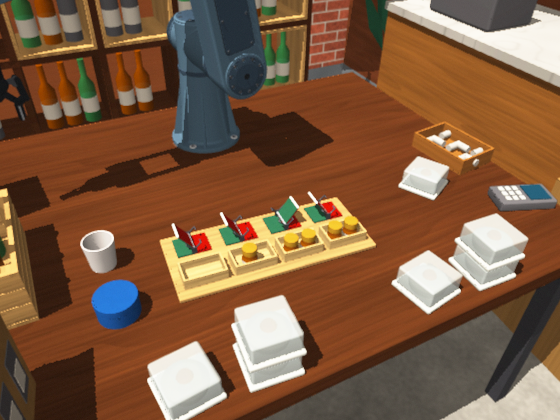

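Run:
```python
import cv2,numpy as np
a=cv2.imread("pics/top1.png")[145:260,205:425]
b=cv2.imread("pics/scene1.png")[185:300,155:380]
f=lambda i:cv2.resize(i,(780,300 if 0 else 400),interpolation=cv2.INTER_CUBIC)
cv2.imwrite("pics/z1.png",cv2.resize(np.vstack([f(a)[150:],f(b)]),(780,600)))
m=__import__("workcell").imaging.camera_model("top");M=np.array(m["world_from_camera"])
def w(u,v,z):
    d=M[:3,:3]@[(u-m["cx"])/m["fx"],(v-m["cy"])/m["fy"],1];return M[:3,3]+d*(z-M[2,3])/d[2]
for p in[(219,154),(418,168),(416,252),(212,238)]: print(w(*p,12).round(1))
```

```text
[695.9 183.4  12. ]
[ 658.9 -306.1   12. ]
[ 454.6 -291.3   12. ]
[485.9 193.3  12. ]
```

View pics/z1.png

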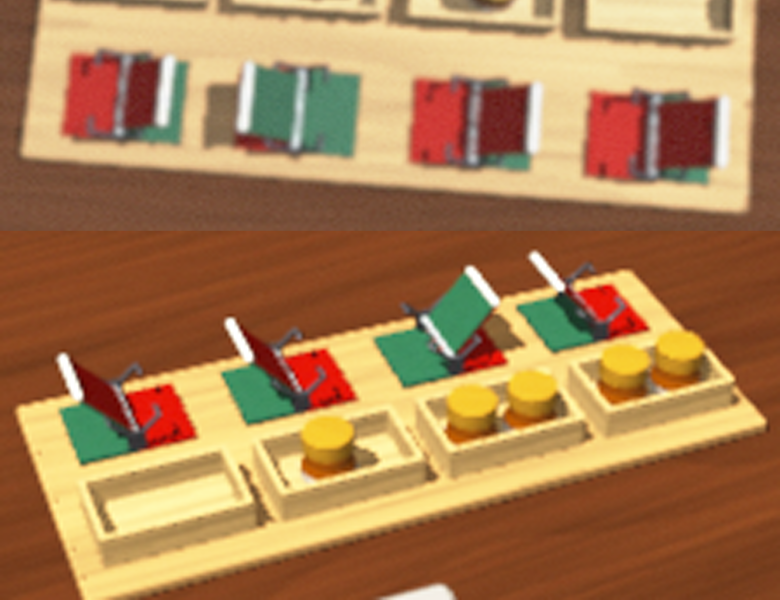

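Run:
```python
import numpy as np
m=__import__("workcell").imaging.camera_model("top");M=np.array(m["world_from_camera"])
def w(u,v,z):
    d=M[:3,:3]@[(u-m["cx"])/m["fx"],(v-m["cy"])/m["fy"],1];return M[:3,3]+d*(z-M[2,3])/d[2]
for p in[(251.5,216.2),(274.4,220.8)]: print(w(*p,69).round(1))
```

```text
[530.4  92.7  69. ]
[519.9  40.4  69. ]
```

Emit:
{"op": "carry_out", "data": {"plan": [[0,0,-6.93,0,0,0,0],[0,0,-6.93,0,0,0,0],[0,0,-6.93,0,0,0,0],[0,0,-6.93,0,0,0,0],[0,0,-6.93,0,0,0,0]]}}

```text
time: 0.52
tool_pos: [162.6, -551.2, 244.7]
ee_rot: [-2.83, -1.363, -0.001]
contact_force: [0.1, 0.3, 0.5]
width: 0.301
grasp_force: 0.0
```

Emit:
{"op": "carry_out", "data": {"plan": [[0,0,-6.93,0,0,0,0],[0,0,-6.93,0,0,0,0],[0,0,-6.93,0,0,0,0],[0,0,-6.93,0,0,0,0],[0,0,-6.93,0,0,0,0]]}}

```text
time: 0.93
tool_pos: [162.7, -551.2, 244.7]
ee_rot: [-2.296, -2.144, -0.001]
contact_force: [-0.8, 0.1, 1.0]
width: -0.001
grasp_force: 0.0
```

Emit:
{"op": "carry_out", "data": {"plan": [[0,0,0,0.032,0.016,0,0],[0,0,0,0.032,0.016,0,0],[0,0,0,0.032,0.016,0,0],[0,0,0,0.032,0.016,0,0],[0,0,0,0.032,0.016,0,0]]}}

```text
time: 1.35
tool_pos: [254.7, -396.2, 244.8]
ee_rot: [-2.303, -2.136, -0.001]
contact_force: [0.3, 0.8, 0.1]
width: 0.002
grasp_force: 0.0
```

Emit:
{"op": "carry_out", "data": {"plan": [[0,0,0,0.032,0.016,0,0],[0,0,0,0.032,0.016,0,0],[0,0,0,0.032,0.016,0,0],[0,0,0,0.032,0.016,0,0],[0,0,0,0.032,0.016,0,0]]}}

```text
time: 1.77
tool_pos: [346.4, -242.5, 245.1]
ee_rot: [-2.303, -2.137, -0.0]
contact_force: [1.2, -0.5, -1.1]
width: -0.004
grasp_force: 0.0
```

Emit:
{"op": "carry_out", "data": {"plan": [[0,0,0,0.032,0.016,0,0],[0,0,0,0.032,0.016,0,0],[0,0,0,0.032,0.016,0,0],[0,0,0,0.032,0.016,0,0],[0,0,0,0.032,0.016,0,0]]}}

```text
time: 2.18
tool_pos: [438.1, -88.9, 245.2]
ee_rot: [-2.303, -2.137, 0.0]
contact_force: [1.2, 0.0, -0.4]
width: 0.003
grasp_force: 0.0
```

Emit:
{"op": "carry_out", "data": {"plan": [[0,0,0,0.032,0.016,0,0],[0,0,0,0.032,0.016,0,0],[0,0,0,0.032,0.016,0,0],[0,0,0,0.032,0.016,0,0],[0,0,0,0.0,0.0,0,0]]}}

```text
time: 2.6
tool_pos: [512.7, 37.0, 245.0]
ee_rot: [-2.297, -2.142, -0.003]
contact_force: [-0.6, -1.2, 0.7]
width: 0.004
grasp_force: 0.0
```

Emit:
{"op": "carry_out", "data": {"plan": [[0,0,0,0.03,0.011,0,0],[0,0,0,0,0,0.035,0],[0,0,0,0,0,0.035,0],[0,0,0,0,0,0.035,0],[0,0,0,0,0,0,0]]}}

```text
time: 3.02
tool_pos: [518.8, 61.8, 133.1]
ee_rot: [-2.295, -2.131, 0.014]
contact_force: [-1.3, -0.4, -0.3]
width: 0.001
grasp_force: 0.0
```

Run:
```python
from workcell import telemetry, imaging
import cv2,numpy as np
from scipy.spatial.transform import Rotation as R
o=telemetry.get_obs();i=imaging.capture("wrist");m=imaging.camera_model("wrist")
T=np.array(m["T_tool_cam"]);Rt=R.from_rotvec(o["ee_rot"]).as_matrix()
def px(p):
    c=T[:3,:3].T@(Rt.T@(np.array(p)-o["tool_pos"])-T[:3,3]);t=np.arctan2(np.hypot(c[0],c[1]),c[2]);k=c[:2]/np.hypot(*c[:2])*t
    return int(m["cx"]+m["fx"]*k[0]),int(m["cy"]+m["fy"]*k[1])
print(o["tool_pos"])
t=o["tool_pos"]
for p in[(530.4,92.7,69),(519.9,40.4,69)]: cv2.circle(i,px(p),3,(255,0,0),1)
q=px((t[0],t[1],56)); cv2.circle(i,q,3,(255,0,255),-1);print(q)
cv2.imwrite("pics/w1.png",i)
```

```text
[518.76677923  61.81437953 133.10131607]
(274, 227)
```

View pics/w1.png

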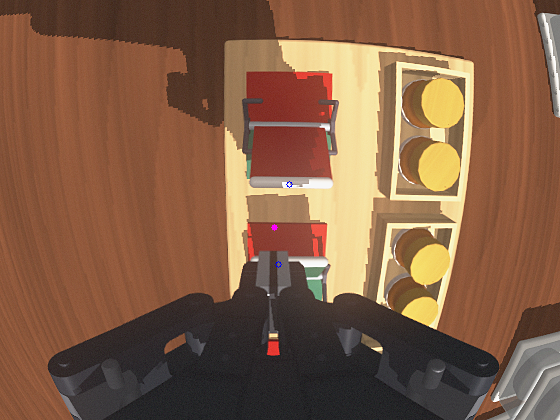

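The wrist view shows the first tag's bead at (290,183) as predicted, and the second's near (300,263). The gap between them lies around (275,225), under the fingertip.

Emit:
{"op": "carry_out", "data": {"plan": [[0,0,0,0,0,0,0],[0,0,0,0,0,0,0]]}}

```text
time: 3.23
tool_pos: [525.9, 60.9, 142.8]
ee_rot: [2.301, 2.135, 0.004]
contact_force: [0.8, -0.2, 0.8]
width: 0.0
grasp_force: 0.0
```

Emit:
{"op": "carry_out", "data": {"plan": [[0,0,0,0.0055,0,0,0],[0,0,0,0,0,0.02,0],[0,0,0,0,0,0.02,0],[0,0,0,0,0,0,0],[0,0,0,0,0,0,0]]}}

```text
time: 3.65
tool_pos: [524.8, 67.0, 101.0]
ee_rot: [-2.302, -2.137, 0.0]
contact_force: [0.0, -0.1, -0.1]
width: -0.0
grasp_force: 0.0
```

Emit:
{"op": "carry_out", "data": {"plan": [[0,0,0,0,0,0.011,0],[0,0,0,0,0,0.011,0],[0,0,0,0,0,0.01,0],[0,0,0,0,0,0,0],[0,0,0,0,0,0,0]]}}

```text
time: 4.07
tool_pos: [523.9, 66.8, 67.4]
ee_rot: [-2.302, -2.136, 0.002]
contact_force: [0.2, 0.7, 0.5]
width: 0.004
grasp_force: 0.0
```

Emit:
{"op": "carry_out", "data": {"plan": [[0,0,0,0.005,0,0,0],[0,0,0,0.005,0,0,0],[0,0,0,0.005,0,0,0],[0,0,0,0.005,0,0,0],[0,0,0,0.005,0,0,0]]}}

```text
time: 4.48
tool_pos: [526.8, 92.4, 68.6]
ee_rot: [2.302, 2.137, 0.001]
contact_force: [0.7, -0.5, -1.0]
width: -0.006
grasp_force: 0.1
```

Emit:
{"op": "carry_out", "data": {"plan": [[0,0,0,0.005,0,0,0],[0,0,0,0.005,0,0,0],[0,0,0,0.005,0,0,0],[0,0,0,0.005,0,0,0],[0,0,0,0.005,0,0,0]]}}

```text
time: 4.9
tool_pos: [528.4, 117.2, 68.3]
ee_rot: [-2.303, -2.137, 0.0]
contact_force: [0.2, -0.2, -0.1]
width: -0.002
grasp_force: 0.0
```

Emit:
{"op": "carry_out", "data": {"plan": [[0,0,0,0.005,0,0,0],[0,0,0,0.003,0,0,0],[0,0,0,0,0,0,0],[0,0,0,0,0,0,0],[0,0,0,0,0,0,0]]}}

```text
time: 5.32
tool_pos: [529.0, 124.5, 68.3]
ee_rot: [2.303, 2.137, -0.0]
contact_force: [-0.6, -0.3, 0.6]
width: 0.001
grasp_force: 0.0
```

Run:
```python
from workcell import imaging
import cv2
i=imaging.capture("wrist")
cv2.imwrite("pics/w2.png",i)
```

```text
(no output)
```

View pics/w2.png

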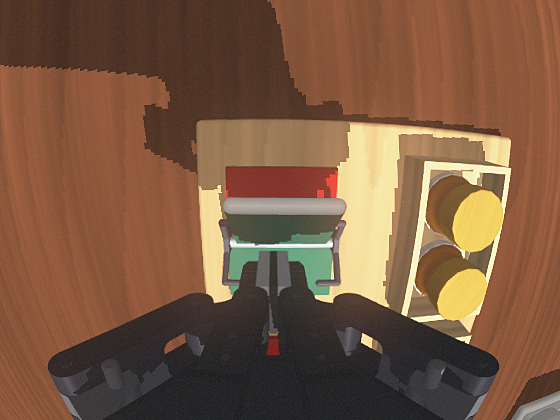

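The tag has gone past upright and is leaning left, with its bead at (285,206) and green face up. I'll back the finger off and lift.

Emit:
{"op": "carry_out", "data": {"plan": [[0,0,0,-0.01,0,0,0],[0,0,0,-0.01,0,-0.02,0],[0,0,0,0,0,-0.04,0],[0,0,0,0,0,-0.04,0],[0,0,0,0,0,-0.04,0]]}}

```text
time: 5.78
tool_pos: [526.8, 103.5, 209.4]
ee_rot: [-2.303, -2.135, 0.002]
contact_force: [1.2, -0.1, 0.3]
width: 0.0
grasp_force: 0.0
```

Emit:
{"op": "carry_out", "data": {"plan": [[0,0,0,-0.02,-0.04,-0.03,0],[0,0,0,-0.02,-0.04,0,0],[0,0,0,-0.02,-0.04,0,0],[0,0,0,-0.02,-0.04,0,0],[0,0,0,0,0,0,0]]}}

```text
time: 6.2
tool_pos: [373.1, 43.0, 229.9]
ee_rot: [-2.302, -2.134, 0.005]
contact_force: [0.5, -0.5, 0.3]
width: 0.002
grasp_force: 0.0
```

Emit:
{"op": "carry_out", "data": {"plan": [[0,0,0,0,0,0,0],[0,0,0,0,0,0,0],[0,0,0,0,0,0,0],[0,0,0,0,0,0,0],[0,0,0,0,0,0,0]]}}

```text
time: 6.62
tool_pos: [380.5, 44.2, 231.3]
ee_rot: [-2.301, -2.137, 0.001]
contact_force: [0.6, -0.6, 0.3]
width: 0.0
grasp_force: 0.0
```

Run:
```python
from workcell import imaging
import cv2
f=lambda i:cv2.resize(i,(780,400),interpolation=cv2.INTER_CUBIC)
cv2.imwrite("pics/z3.png",f(imaging.capture("scene")[185:300,155:380]))
```

```text
(no output)
```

View pics/z3.png

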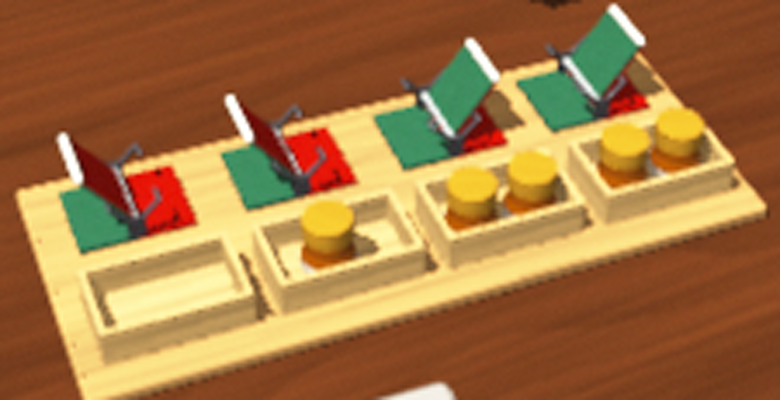

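The view shows green at both full bins (tags near (465,90) and (605,55)) and red at the other two. The arm is clear.

```bash
python3 -c "
from workcell import close_job
print(close_job())"
```

```text
the job is handed in; nothing more can be done
None
```

I turned the one wrong tag (the leftmost) to green; in the last picture both full bins show green and the other two red. I have handed the job in, and no verdict came back.

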